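Clamp a recycled-plastic tile in the trimming jig

ROBOT

A 7-joint arm with a two-finger parallel gripper is mounted at the origin on the work surface. World frame = base frame: x ahead of the robot, y to its left, z up, the work surface at z = 0. Lengths are in m, angles in rad, forces in N, time in s.
With the tool pointing down it reaches from about 0.425 to 0.925 m from the base axis. Payload 6.8 kg.
Tool frame: the origin (TCP) lies on the centre line of the jaws, within the pads' length; the fingertips stand 11 mm ahead of it and the grasp point (between the pads) lies 8 mm behind it (ctrl.tip_extent is the distance from the TCP to the fingertips, in m); z points along the fingers, y is the line along which they close (so a half turn about z gives the same grasp; the last joint's range is limited). The gripper opens to 85 mm and grips with 20 to 120 N. Pads are 22 mm wide; open, the fingers measure 114 mm over their backs; the gripper's body (76 mm by 85 mm) begins 54 mm behind the grasp point. The pads swing forward as they close: fully open they stand 13 mm farther back than shut.
Start: joints at [1.021, 0.477, 0.022, 1.555, -0.011, 1.109, -0.083], TCP at [0.289, -0.61, 0.242] pointing down, gripper open.
Joint ranges: [-2.96, 2.96], [-0.34, 2.1], [-1.41, 1.46], [0.24, 2.44], [-1.37, 4.51], [0.17, 1.92], [-2.96, 2.96]. Speed limits (rad/s): [2.39, 2.39, 3.14, 3.14, 3.14, 3.14, 3.14].

INTERFACE

Orientations are given as a unit quaternion [x, y, z, w].
In Python, from rig import ctrl gives the robot as it stands.
- The arm moves only by the shell command python3 -m inch 'ROWS'. ROWS is JSON, a list of rows, each a list of 3 entries, a list of its own where there are three numbers: the shift along the tool's x, y, z in cm, then the turn, a rotation vector about the tool's x, y, z in degrees, then the opening, from 0 (shut) to 1 (fully open). A call has 1 to 5 rows; each row is the pose to reach, as a shift and turn from the pose commanded when the call began, along the tool's axes at that moment; what a row does not reach only later rows make up. A row lasts 1/10 s, in which the tool goes at most 50 mm and 8.59 degrees, less where a joint would pass 70% of its speed; a pose out of reach is approached as far as the arm can. A call with a gripper value outside its range is refused whole. The fingers move at their own pace and stop on an object; the grip force is fixed at half the most. Time passes only in rows, so rows that repeat a pose let the fingers close. It gives the time, the measured TCP pose, the force, the opening and the grip force at its end, in the units of the state.
- ctrl.get_obs(): the state, without advancing time (a new reading comes with each control period).
- ctrl.grab_frame(name): name is "side" or "top" or "wrist"; returns the picture (384x512x3 uint8, blue, green, red); there is no depth.
- ctrl.camera_params(name): a dict with "fx", "fy", "cx", "cy" (pixels), "view" (4x4, takes a point from world to camera coordinates). Camera axes: x right, y down, z forward; pixel columns grow to the right and rows downward; lengths in m; the calibration is good to about 2 mm. A picture is of the moment at which its call begins: read the wrist's pose just before it. camera_params takes no time and is no camera call; for the wrist camera it gives the pose at the moment of the call.
- ctrl.hand_in(): hands the job in; it is judged then, once.
The state is a dict: "time": time; "joints": joint angles; "joint_velocities": joint speeds; "effort": joint torques, N m; "tool_pos": TCP position; "tcp_rot": TCP orientation; "ft_force": force on the tool from outside, world axes, zero at the start; "wrist_torque": the same for the moment, N m; "width": opening from 0.0 (shut) to 1.0 (fully open); "grasp_force": force on a finger pad.
Only numpy, scipy, OpenCV 4.12 (cv2) and the standard library are available. Lean on these libraries where they do the work, as an engineer would, in place of code of your own. Each camera call takes 0.05 s, during which the arm holds its last target. There are 200 camera calls.

TASK

Push the blue speckled tile gently along the jig's channel until it is fully home against the end stop. Then turn the red wing knob of the clamp backwards (anticlockwise from above), pressing only lightly, until its thread drops in with a click, and turn it forwards (clockwise) to start it cleanly and tighten it finger-tight on the tile, without forcing the thread or crushing the tile. Let go and leave everything else on the bench where it is.

Things in the scene. Friction and masses are not known exactly. Their poses are not given: they have to be found in the camera images.
- jig: fixed aluminium trimming jig, 220 (x) x 130 (y) x 20 mm bed; origin under the middle of the bed, x along the channel towards the end stop, z up. The bed's top is at z = 20 mm. Two steel rails 8 mm high leave a channel 63 mm wide about y = 0, from x = -100 to +30 mm; the end stop's face is at x = +30 mm (10 mm high, 10 mm thick). Turned by up to 0.35 rad
- home (a point): point of the jig where the underside centre of the tile lies when the tile is fully home: (-25, 0, 20) mm in the jig's frame
- tile: loose blue speckled recycled-plastic tile, 110 (x) x 60 (y) x 12 mm, 60 to 120 g; origin at the centre of its underside, x along its length. It starts flat in the channel, 25 to 55 mm short of home, its rear end partly over the bed's near edge
- stud_axis (a point): point on the upright axis of the stud and knob, at the height of the bed's top: (65, 0, 20) mm in the jig's frame. Right-hand thread, 10 mm per turn, 1 mm of play up and down; it holds itself when let go. Held in stiff fingers, the knob climbs, drops and sinks only as the hand moves with it
- strap (a joint): height of the clamp (m): the yellow strap (107 x 36 x 12 mm), its pad and the knob rise and fall together on the stud, guided upright, 0.4 kg. 0 when the pad just touches a tile lying home, + is up. Starts at +0.008 to +0.012, the knob's thread resting on top of the stud's thread, not started. The click drops it 10 mm, to +0.0005 to +0.003. Clamped, it is negative by what the pad's spring gives
- knob (a joint): angle of the red wing knob (rad), growing clockwise from above (forwards, tightening); at 0 its wing lies along the jig's x. Starts within 0.1 of 0. Backwards it climbs until, after 0.3 to 1.55 rad, the thread's end is passed and the knob can drop 10 mm (the click); some 0.25 rad further back a dog stops it hard. Forwards without the click it cross-threads and binds solid within 0.4 to 1.7 rad
- knob_grip (a point): point on the knob's axis at the height to grip. The red wing is 48 mm long (along this point's x), 14 mm thick (along y) and 36 mm tall: from 22 mm below this point, where it stands on a black disc of 42 mm diameter, to 14 mm above it
- bush: hidden brass threaded bush inside the knob, turning and rising with it; origin on the stud axis. Its load is the load on the thread: above 35 N it is damaged. After the click the knob turns freely (0.02 Nm) for 1.2 to 3 rad until pad and tile meet and the play is taken up; then the clamping force grows by about 17 N per rad and the turning moment by 0.05 to 0.1 Nm per rad
- spare_tile: bystander: loose green speckled tile, 110 x 60 x 12 mm, beside the jig; origin under its centre
- lug_knob: bystander: loose round black knob with brass foot, 44 mm diameter, 32 mm high, beside the jig; origin under its centre
- bowl: bystander: glass bowl, 110 mm diameter, 50 mm high; origin under its centre
- scraper: bystander: spatula-like scraper lying on the bench
- brush: bystander: brush lying on the bench
- tray: bystander: steel tray, 200 x 220 x 35 mm, with a dish in it; origin under its centre
- dish: bystander: small terracotta dish, 80 mm diameter, 30 mm high, in the tray
- pad: round rubber-faced pad under the strap's nose, 24 mm diameter; origin at the centre of its lower face, at (0, 0) in the jig's frame. Under the strap it yields upwards against a spring of 12 N per mm, at most 4 mm. 7 to 28 N on the tile is finger-tight (the clamp's own weight gives 4 N); above 35 N the tile is crushed
Things that resemble listed ones, but are neither listed nor needed, are in the scene too. Of the things that look like the tile, the middle-sized one is meant.

How it is judged:
On the way, in this order (a step that is already met when the one before it is completed fails the run):
1. the tile is fully home against the end stop (within 2.5 mm), before the thread is started (x of tile in the frame of jig above -0.0275 m and value of joint strap above 0.006 m), for 0.2 s.
2. the knob, turned backwards, has clicked: the clamp has dropped onto the started thread (value of joint strap below 0.004 m and value of joint knob below -0.1 rad), for 0.1 s.
At the end, for the whole second after the job is handed in: the tile lies flat on the bed within 2.5 mm of the end stop, the started clamp presses its pad on it with 7 to 28 N (about 0.6 to 2.3 mm of the pad's spring), the knob is at rest and let go (x of tile in the frame of jig between -0.0275 and -0.0225 m and z of tile in the frame of jig below 0.0225 m and contact force between pad and tile between 7 and 28 N and velocity of joint knob between -0.05 and 0.05 rad/s); the robot touches nothing.
It fails at once if the thread is forced (more than 35 N on the bush: jammed, cross-threaded or pressed hard) (contact force between bush and anything else above 35 N).
It fails at once if the tile is crushed under the pad (more than 35 N) (contact force between pad and tile above 35 N).
It fails at once if the tile is shoved hard (more than 25 N by the fingers) (contact force between the fingers and tile above 25 N).
It fails at once if a bystander is moved more than 20 mm (distance of any of spare_tile, lug_knob, bowl, scraper, brush, tray, dish from where it was at the start of the episode above 0.02 m).
It also fails if it takes over 72 s, if anything falls off the work surface, if the arm or the gripper's body presses on something with over 40 N, if the wrist force passes 120 N, or if a joint passes its speed limit or range.

## Working session

There is one attempt and no reset: what is moved stays moved. The work goes in short steps, Python scripts to look and compute and a shell command to move; the robot and the scene stay as the last step left them, time stands still between calls to the robot, and variables do not carry over. Pictures are saved under pics/ and viewed, at most 10 in all, crops included, and the job is handed in when it is done.

```bash
ls; mkdir -p pics
python3 - <<'E'
from rig import ctrl
import cv2,numpy as np
o=ctrl.get_obs();print(o)
a=ctrl.grab_frame("top");b=ctrl.grab_frame("side")
cv2.imwrite("pics/top.png",a);cv2.imwrite("pics/side.png",b)
for n in("top","side","wrist"):print(n,ctrl.camera_params(n))
print(ctrl.tip_extent)
E
```

```text
pics
{'time': 0.0, 'joints': array([ 1.02092799,  0.47780264,  0.02234454,  1.55648461, -0.01145749,
        1.10931097, -0.08307905]), 'joint_velocities': array([-0.00122854, -0.00175973,  0.00029374, -0.0002056 ,  0.00086441,
       -0.00117333,  0.0007981 ]), 'effort': array([ 8.53783931e-04, -5.96455264e+01,  1.60827219e+00, -2.81197840e+01,
        1.24734384e-02,  9.30140057e-03, -4.09488371e-05]), 'tool_pos': array([ 0.2883077 , -0.60967524,  0.24131012]), 'tcp_rot': array([ 9.75697452e-01,  2.19120059e-01, -2.92737123e-04, -8.91895339e-04]), 'ft_force': array([ 0.22988702, -1.00783916,  0.48464844]), 'wrist_torque': array([ 0.0220051 , -0.05949062, -0.00519978]), 'grasp_force': 0.0, 'width': 1.0033822032889212}
top {'fx': 391.3493244718071, 'fy': 391.3493244718071, 'cx': 252.11242401496503, 'cy': 183.57546143973371, 'view': array([[ 2.52779002e-02, -9.99680096e-01,  8.56672405e-04,
        -3.12412182e-02],
       [-9.71816847e-01, -2.47742459e-02, -2.34431764e-01,
         5.59906491e-01],
       [ 2.34377992e-01,  5.09341408e-03, -9.72132200e-01,
         1.08729165e+00],
       [ 0.00000000e+00,  0.00000000e+00,  0.00000000e+00,
         1.00000000e+00]])}
side {'fx': 440.8965383029406, 'fy': 440.8965383029406, 'cx': 251.82982096622413, 'cy': 186.4088848722346, 'view': array([[-0.93433045, -0.35599485,  0.01715477,  0.47720878],
       [-0.21608647,  0.52754138, -0.82158793,  0.20984886],
       [ 0.28343122, -0.77134153, -0.56982364,  1.39699033],
       [ 0.        ,  0.        ,  0.        ,  1.        ]])}
wrist {'fx': 271.9625562668844, 'fy': 271.9625562668844, 'cx': 252.70911887276404, 'cy': 194.0512224311981, 'view': array([[ 0.42703123, -0.90423559, -0.00152367, -0.6733054 ],
       [-0.871217  , -0.41188802,  0.26707526, -0.03457697],
       [-0.24212654, -0.11272203, -0.96367447,  0.37916671],
       [ 0.        ,  0.        ,  0.        ,  1.        ]])}
0.011
```

View pics/top.png

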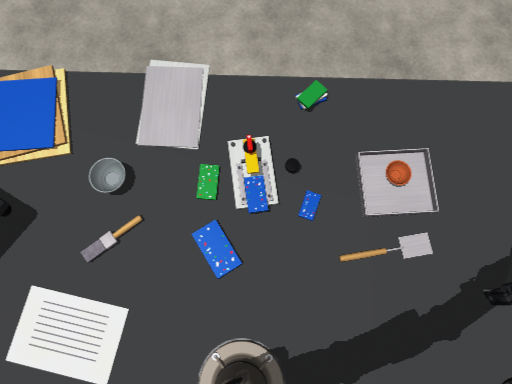

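View pics/side.png

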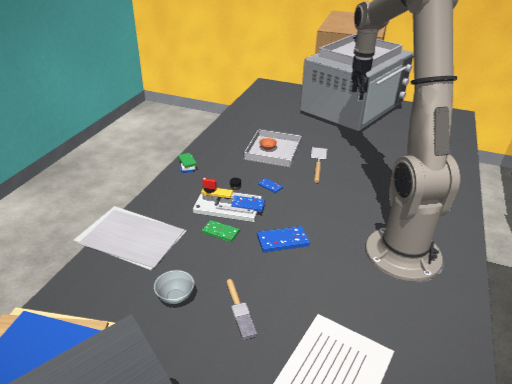

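The top view shows the jig at about (253,172), with the tile in its channel at (257,195), the yellow strap at (252,160) and the red knob at (250,143). The green spare tile (208,182) and the black knob (292,166) lie beside it. The side view agrees.

```bash
cat > h.py <<'E'
import cv2,numpy as np
from scipy.spatial.transform import Rotation as R
from rig import ctrl
def ray(P,uv,z):
    uv=np.atleast_2d(uv).astype(float);V=P["view"]
    d=np.c_[(uv[:,0]-P["cx"])/P["fx"],(uv[:,1]-P["cy"])/P["fy"],np.ones(len(uv))]@V[:3,:3]
    c=-V[:3,:3].T@V[:3,3]
    return c+d*((z-c[2])/d[:,2])[:,None]
def proj(P,X):
    c=np.atleast_2d(X)@P["view"][:3,:3].T+P["view"][:3,3]
    return np.c_[P["fx"]*c[:,0]/c[:,2]+P["cx"],P["fy"]*c[:,1]/c[:,2]+P["cy"]]
def blobs(m,amin=30):
    c,_=cv2.findContours(m.astype(np.uint8),cv2.RETR_EXTERNAL,cv2.CHAIN_APPROX_NONE)
    return [k for k in c if cv2.contourArea(k)>amin]
def masks(im):
    h=cv2.cvtColor(im,cv2.COLOR_BGR2HSV);H,S,V=cv2.split(h)
    return dict(blue=(H>105)&(H<130)&(S>120)&(V>60),yellow=(H>18)&(H<35)&(S>120)&(V>80),
      red=((H<8)|(H>172))&(S>150)&(V>70),white=(S<60)&(V>110))
E
python3 - <<'E'
from h import *
im=cv2.imread("pics/top.png");P=ctrl.camera_params("top")
m=masks(im)
x0,y0,x1,y1=222,125,284,220
z=dict(blue=.032,yellow=.06,red=.1,white=.02)
for n in m:
    k=m[n].copy();k[:y0]=0;k[y1:]=0;k[:,:x0]=0;k[:,x1:]=0
    if n=="white":k=cv2.morphologyEx((k).astype(np.uint8),cv2.MORPH_CLOSE,np.ones((25,25)))
    for c in blobs(k,25):
        X=ray(P,c[:,0],z[n])[:,:2].astype(np.float32);print(n,cv2.minAreaRect(X*1000),cv2.contourArea(c))
cv2.imwrite("pics/topc.png",cv2.resize(im[y0:y1,x0:x1],None,fx=6,fy=6,interpolation=cv2.INTER_CUBIC))
E
```

```text
blue ((537.7769775390625, -27.890548706054688), (111.30728912353516, 60.98484420776367), 9.858846664428711) 659.5
yellow ((630.288818359375, -12.782722473144531), (70.73863220214844, 37.87895965576172), 9.062655448913574) 223.0
red ((673.3654174804688, -6.0128889083862305), (53.48991394042969, 15.767705917358398), 7.05049467086792) 60.5
white ((611.2079467773438, -15.682029724121094), (232.07533264160156, 131.48829650878906), 9.04936695098877) 2845.5
```

View pics/topc.png

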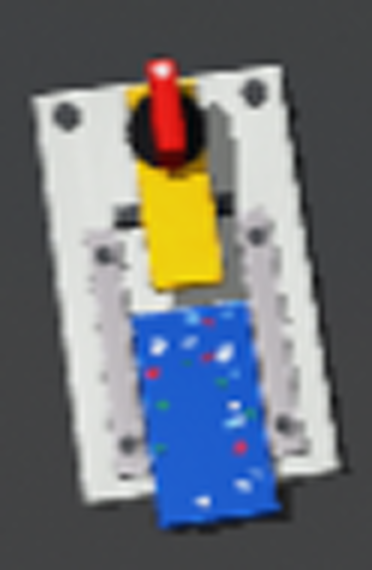

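```bash
cat >> h.py <<'E'
def go(p,psi):
    "needed tool-frame shift (cm) and z turn (deg) to reach TCP p, tool x at world yaw psi(deg), pointing down"
    o=ctrl.get_obs();q=R.from_quat(o["tcp_rot"])
    T=R.from_euler("z",psi,degrees=True)*R.from_euler("x",180,degrees=True)
    print("shift",np.round(q.inv().apply(np.array(p)-o["tool_pos"])*100,2),"turn",np.round((q.inv()*T).as_rotvec(degrees=True),2),
     "pos",np.round(o["tool_pos"],4),"F",np.round(o["ft_force"],1),"j7 %.2f t %.2f"%(o["joints"][6],o["time"]))
E
python3 -m inch '[[[46,-42,-4],[0,0,16],0],[[46,-42,-4],[0,0,16],0],[[46,-42,-4],[0,0,16],0],[[46,-42,-4],[0,0,16],0],[[46,-42,-4],[0,0,16],0]]'
python3 -c "
from h import *
go([.53,-.03,.28],9.3)"
```

```text
time: 0.6
tool_pos: [0.3835, -0.3772, 0.2582]
tcp_rot: [0.997, 0.081, -0.0, -0.0]
ft_force: [0.2, 0.1, 0.1]
width: 0.145
grasp_force: 0.0
shift [ 20.07 -31.9   -2.18] turn [-0.01  0.02  0.01] pos [ 0.3835 -0.3772  0.2582] F [0.2 0.1 0.1] j7 -0.75 t 0.60
```

```bash
python3 -m inch '[[[20,-32,-2],[0,0,0],0],[[20,-32,-2],[0,0,0],0],[[20,-32,-2],[0,0,0],0],[[20,-32,-2],[0,0,0],0],[[20,-32,-2],[0,0,0],0]]'
python3 -c "
from h import *
go([.53,-.03,.28],9.3)"
```

```text
time: 1.1
tool_pos: [0.4797, -0.1471, 0.2716]
tcp_rot: [0.997, 0.081, -0.0, 0.0]
ft_force: [0.4, -0.9, 0.5]
width: 0.0
grasp_force: 0.0
shift [  6.86 -10.74  -0.84] turn [0.01 0.01 0.  ] pos [ 0.4797 -0.1471  0.2716] F [ 0.4 -0.9  0.5] j7 -1.27 t 1.10
```

```bash
python3 -m inch '[[[7,-10.5,-1],[0,0,0],0],[[7,-10.5,-1],[0,0,0],0],[[7,-10.5,-1],[0,0,0],0],[[7,-10.5,-1],[0,0,0],0],[[7,-10.5,-1],[0,0,0],0]]'
python3 - <<'E'
from h import *
go([.46,-.041,.10],9.3)
P=ctrl.camera_params("wrist");im=ctrl.grab_frame("wrist");cv2.imwrite("pics/w1.png",im);np.save("w1.npy",P,allow_pickle=True)
m=masks(im)
for n,z in dict(blue=.032,yellow=.06,red=.1).items():
    for c in blobs(m[n],150):
        print(n,cv2.minAreaRect(ray(P,c[:,0],z)[:,:2].astype(np.float32)*1000),cv2.contourArea(c),c[:,0].mean(0))
E
```

```text
time: 1.6
tool_pos: [0.5314, -0.034, 0.2811]
tcp_rot: [0.997, 0.082, -0.001, 0.0]
ft_force: [0.6, -0.2, 0.2]
width: 0.001
grasp_force: 0.0
shift [-7.14 -0.48 18.12] turn [0.01 0.06 0.08] pos [ 0.5314 -0.034   0.2811] F [ 0.6 -0.2  0.2] j7 -1.52 t 1.60
blue ((389.90338134765625, 85.19515991210938), (131.11900329589844, 86.47810363769531), 33.327693939208984) 3603.0 [162.65702479 240.54132231]
blue ((516.0518798828125, -181.47314453125), (46.672142028808594, 79.99974822998047), 71.2226791381836) 1616.5 [351.97202797 193.42657343]
blue ((537.1473999023438, -26.44875717163086), (109.20002746582031, 60.25762176513672), 9.200459480285645) 3187.5 [248.92946058 161.56846473]
yellow ((630.1762084960938, -11.720312118530273), (68.89659881591797, 35.13130187988281), 8.288564682006836) 1493.5 [248.20903955  88.84180791]
red ((673.7686767578125, -4.491449356079102), (52.78843307495117, 13.664937973022461), 8.68364429473877) 700.5 [247.6124031   38.79069767]
```

View pics/w1.png

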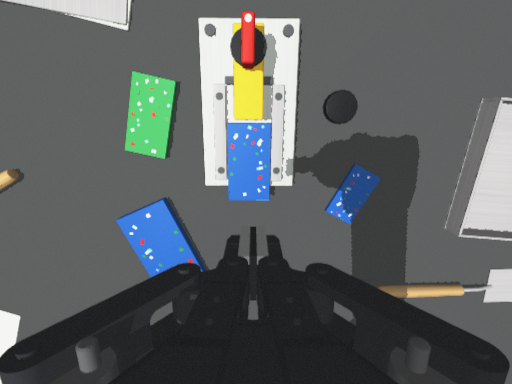

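Wrist view: the bed's corners are at about (200,19), (299,18), (293,186) and (206,186). The tile is at (249,162), the yellow strap at (248,70), and the red wing runs from (248,12) to (248,65).

Run:
```python
from h import *
P=np.load("w1.npy",allow_pickle=True).item();im=cv2.imread("pics/w1.png")
X=ray(P,[[200,19],[299,18],[293.5,185.5],[206,185.5]],.02)[:,:2]
print(X.round(4),X.mean(0)); e=(X[0]+X[1]-X[2]-X[3])/2;print(np.linalg.norm(e),np.degrees(np.arctan2(e[1],e[0])),np.linalg.norm(X[0]-X[1]),np.linalg.norm(X[3]-X[2]))
# bed mask sides -> refined
g=masks(im)["white"].copy();g[:, :190]=0;g[:,310:]=0;g[:14]=0;g[192:]=0
g=cv2.morphologyEx(g.astype(np.uint8),cv2.MORPH_CLOSE,np.ones((3,3)))
L=[];Rr=[]
for r in list(range(26,180,3)):
    c=np.where(g[r])[0]
    L.append((c.min()-.5,r));Rr.append((c.max()+.5,r))
for s in(L,Rr):
    Y=ray(P,s,.02)[:,:2].astype(np.float32);l=cv2.fitLine(Y,cv2.DIST_HUBER,0,.01,.01).ravel();print("side",np.degrees(np.arctan(l[1]/l[0])),l[2:], "y at x=.6",l[3]+(.6-l[2])*l[1]/l[0])
# blue tile edges & red rect at several z
m=masks(im)["red"];c=max(blobs(m),key=cv2.contourArea);print("red box",cv2.boundingRect(c))
for c0 in(P,ctrl.camera_params("top"),ctrl.camera_params("side")):print(-c0["view"][:3,:3].T@c0["view"][:3,3])
s=cv2.imread("pics/side.png");m=masks(s)["red"];m[:170]=0;m[195:]=0
for c in blobs(m,8):print("side red",cv2.boundingRect(c),c[:,0].mean(0))
```

```text
[[ 0.7072  0.0636]
 [ 0.7288 -0.0605]
 [ 0.5128 -0.0978]
 [ 0.4917  0.0306]] [ 0.61009861 -0.01601849]
0.21861952246305227 9.268160844282818 0.12596108259872424 0.1301699737719588
side 8.992194 [0.6046231 0.0505306] y at x=.6 0.049799025
side 8.857484 [ 0.63447106 -0.07670774] y at x=.6 -0.08207956
red box (241, 11, 14, 58)
[ 0.59779387 -0.02221346  0.41320186]
[ 0.29007904 -0.02289799  1.18827785]
[0.09526552 1.13673657 0.96026099]
side red (203, 178, 13, 12) [209.    183.425]
```

```bash
python3 -m inch '[[[-4.5,0,7],[0,0,0],0],[[-8.5,-0.5,12],[0,0,0],0],[[-8.5,-0.5,17],[0,0,0],0],[[-8.5,-0.5,20],[0,0,0],0],[[-8.5,-0.5,20],[0,0,0],0]]'
python3 -c "
from h import *
go([.449,-.0407,.036],9.05)"
```

```text
time: 2.15
tool_pos: [0.4425, -0.0451, 0.0782]
tcp_rot: [0.997, 0.08, -0.003, 0.0]
ft_force: [0.2, 0.1, 0.2]
width: 0.003
grasp_force: 0.0
shift [ 0.74 -0.33  4.22] turn [-0.01  0.37  0.07] pos [ 0.4425 -0.0451  0.0782] F [0.2 0.1 0.2] j7 -1.60 t 2.15
```

```bash
python3 -m inch '[[[0.5,-0.3,4.2],[0,0.3,0],0],[[0.5,-0.3,4.2],[0,0.3,0],0],[[0.5,-0.3,4.2],[0,0.3,0],0]]'
python3 - <<'E'
from h import *
go([.449,-.0407,.036],9.05)
E
```

```text
time: 2.45
tool_pos: [0.4507, -0.0403, 0.0397]
tcp_rot: [0.997, 0.08, 0.001, 0.0]
ft_force: [0.8, -0.0, 0.4]
width: 0.002
grasp_force: 0.0
shift [-0.17  0.01  0.37] turn [ 0.01 -0.17  0.17] pos [ 0.4507 -0.0403  0.0397] F [ 0.8 -0.   0.4] j7 -1.65 t 2.45
```

```bash
python3 -m inch '[[[0.2,0,0.35],[0,0,0],0],[[0.7,0,0.35],[0,0,0],0],[[1.2,0,0.35],[0,0,0],0],[[1.7,0,0.35],[0,0,0],0],[[1.7,0,0.35],[0,0,0],0]]'
python3 - <<'E'
from h import *
go([.531,-.0276,.036],9.05)
P=ctrl.camera_params("wrist");im=ctrl.grab_frame("wrist");cv2.imwrite("pics/w2.png",im)
E
```

```text
time: 2.95
tool_pos: [0.4697, -0.0361, 0.0368]
tcp_rot: [0.997, 0.081, 0.004, -0.0]
ft_force: [-0.9, 0.1, -0.5]
width: -0.002
grasp_force: 0.0
shift [6.19 0.15 0.13] turn [ 0.01 -0.42  0.27] pos [ 0.4697 -0.0361  0.0368] F [-0.9  0.1 -0.5] j7 -1.65 t 2.95
```

View pics/w2.png

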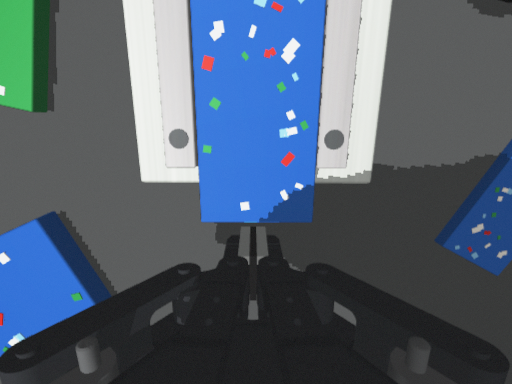

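The fingers (tips near (253,228)) stand just behind the tile's rear edge (row 222), centred on it. Pushing now.

```bash
python3 -m inch '[[[0.5,0,0.1],[0,0,0],0],[[0.9,0,0.1],[0,0,0],0],[[1.3,0,0.1],[0,0,0],0],[[1.7,0,0.1],[0,0,0],0],[[2.1,0,0.1],[0,-0.3,0],0]]'; python3 -m inch '[[[0.4,0,0],[0,0,0],0],[[0.8,0,0],[0,0,0],0],[[1.2,0,0],[0,0,0],0],[[1.6,0,0],[0,0,0],0],[[2,0,0],[0,0,0],0]]'
python3 - <<'E'
from h import *
go([.531,-.0276,.036],9.05)
P=ctrl.camera_params("wrist");im=ctrl.grab_frame("wrist")
c=max(blobs(masks(im)["blue"]&(np.abs(np.arange(512)-260)<75)[None]),key=cv2.contourArea)
Y=ray(P,c[:,0],.032)[:,:2]-[.61,-.015];print("rear jig x",((Y@[np.cos(.158),np.sin(.158)])).min())
E
```

```text
time: 3.5
tool_pos: [0.489, -0.033, 0.0352]
tcp_rot: [0.997, 0.081, -0.0, 0.0]
ft_force: [-0.5, 0.0, -0.6]
width: -0.003
grasp_force: 0.4
time: 4.0
tool_pos: [0.509, -0.0297, 0.0353]
tcp_rot: [0.997, 0.081, 0.0, 0.0]
ft_force: [-0.7, 0.2, -0.6]
width: 0.002
grasp_force: 0.2
shift [ 2.2   0.15 -0.07] turn [ 0.   -0.01  0.26] pos [ 0.509  -0.0297  0.0353] F [-0.7  0.2 -0.6] j7 -1.65 t 4.00
rear jig x -0.09110408018658195
```

```bash
python3 -m inch '[[[0.3,0,0],[0,0,0],0],[[0.55,0,0],[0,0,0],0],[[0.75,0,0],[0,0,0],0],[[0.85,0,0],[0,0,0],0]]'; for i in 1; do python3 -m inch '[[[0.08,0,0],[0,0,0],0],[[0.15,0,0],[0,0,0],0]]'; done;  python3 -m inch '[[[0.05,0,0],[0,0,0],0],[[0.1,0,0],[0,0,0],0]]'
```

```text
time: 4.45
tool_pos: [0.5173, -0.0283, 0.0353]
tcp_rot: [0.997, 0.081, 0.0, -0.0]
ft_force: [-0.6, -0.8, -0.5]
width: 0.001
grasp_force: 0.4
time: 4.65
tool_pos: [0.5184, -0.0282, 0.0352]
tcp_rot: [0.997, 0.081, -0.0, 0.0]
ft_force: [-0.8, -0.4, -0.0]
width: 0.003
grasp_force: 0.6
time: 4.85
tool_pos: [0.5196, -0.028, 0.0353]
tcp_rot: [0.997, 0.081, 0.0, 0.0]
ft_force: [-0.2, -0.3, 0.1]
width: -0.002
grasp_force: 0.4
```

```bash
python3 -m inch '[[[0.05,0,0],[0,0,0],0],[[0.1,0,0],[0,0,0],0]]';python3 -m inch '[[[0.05,0,0],[0,0,0],0],[[0.05,0,0],[0,0,0],0]]'; python3 -m inch '[[[0.05,0,0],[0,0,0],0],[[0.05,0,0],[0,0,0],0]]'
```

```text
time: 5.05
tool_pos: [0.5205, -0.0278, 0.0353]
tcp_rot: [0.997, 0.081, -0.0, 0.0]
ft_force: [-0.4, 1.2, 1.2]
width: 0.003
grasp_force: 0.4
time: 5.25
tool_pos: [0.5208, -0.0278, 0.0352]
tcp_rot: [0.997, 0.081, -0.0, 0.0]
ft_force: [-2.0, 0.1, 0.9]
width: 0.002
grasp_force: 0.8
time: 5.45
tool_pos: [0.5209, -0.0278, 0.0352]
tcp_rot: [0.997, 0.081, -0.001, 0.0]
ft_force: [-4.5, -0.7, 2.0]
width: 0.003
grasp_force: 1.8
```

```bash
python3 -m inch '[[[0.03,0,0],[0,0,0],0],[[0.03,0,0],[0,0,0],0],[[-1,0,0],[0,0,0],0],[[-1,0,-4],[0,0,0],0],[[-1,0,-9],[0,0,0],0]]'; python3 -m inch '[[[2,0,-5],[0,0,0],0.5],[[5,0,-9],[0,0,0],0.7],[[9,0,-12],[0,0,0],1],[[9,0,-12],[0,0,0],1],[[9,0,-12],[0,0,0],1]]'
python3 - <<'E'
from h import *
go([.60,-.017,.25],9.05)
P=ctrl.camera_params("wrist");im=ctrl.grab_frame("wrist");cv2.imwrite("pics/w3.png",im);np.save("w3.npy",P,allow_pickle=True)
cs=ctrl.camera_params("side");s=ctrl.grab_frame("side");cv2.imwrite("pics/s3.png",s)
print("cam",-P["view"][:3,:3].T@P["view"][:3,3])
m=masks(im)
for n,z in dict(blue=.032,yellow=.06,red=.095).items():
    for c in blobs(m[n],300):
        if abs(c[:,0].mean(0)[0]-252)<60:print(n,cv2.minAreaRect(ray(P,c[:,0],z)[:,:2].astype(np.float32)*1000),cv2.boundingRect(c))
m=masks(s)["red"];m[:170]=0;m[195:]=0
for c in blobs(m,8):print("side red",cv2.boundingRect(c))
for z in(.08,.085,.09,.095,.1,.105):print(z,proj(cs,[[.6742-.024*.987,-.0048-.024*.157,z],[.6742+.024*.987,-.0048+.024*.157,z],[.6742,-.0048,z]]).round(1).tolist())
v=np.hstack([cv2.resize(im[40:240,170:340],None,fx=2.5,fy=2.5),cv2.resize(s[160:220,180:230],(375,500)[:2] if 0 else (350,500),interpolation=cv2.INTER_CUBIC)]);cv2.imwrite("pics/v3.png",v)
E
```

```text
time: 5.95
tool_pos: [0.5099, -0.0293, 0.1245]
tcp_rot: [0.997, 0.081, -0.002, -0.0]
ft_force: [1.5, -0.6, 0.2]
width: 0.003
grasp_force: 0.0
time: 6.45
tool_pos: [0.6014, -0.0144, 0.2458]
tcp_rot: [0.997, 0.081, 0.001, -0.0]
ft_force: [-0.2, 0.7, 0.0]
width: 0.847
grasp_force: 0.0
shift [-0.18  0.24 -0.42] turn [ 0.01 -0.15  0.28] pos [ 0.6014 -0.0144  0.2458] F [-0.2  0.7  0. ] j7 -1.58 t 6.45
cam [ 0.66734138 -0.00273606  0.37810423]
blue ((585.962890625, -18.134803771972656), (108.82279205322266, 59.86241912841797), 9.159265518188477) (231, 143, 48, 82)
yellow ((629.6593017578125, -11.35655403137207), (67.6312026977539, 35.702667236328125), 9.864019393920898) (239, 124, 32, 59)
red ((675.3036499023438, -4.3508453369140625), (47.95845031738281, 14.519256591796875), 7.260408401489258) (248, 86, 16, 51)
side red (203, 178, 13, 12)
0.08 [[215.8, 186.1], [202.6, 184.4], [209.2, 185.2]]
0.085 [[215.7, 185.0], [202.5, 183.2], [209.1, 184.1]]
0.09 [[215.7, 183.8], [202.5, 182.0], [209.1, 182.9]]
0.095 [[215.6, 182.6], [202.4, 180.8], [209.0, 181.7]]
0.1 [[215.6, 181.4], [202.3, 179.6], [208.9, 180.5]]
0.105 [[215.6, 180.2], [202.3, 178.4], [208.9, 179.3]]
```

View pics/v3.png

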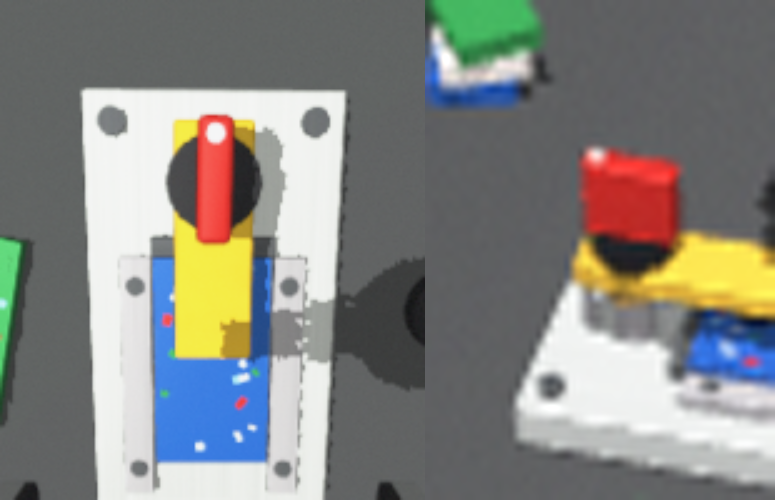

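The tile's front now reaches the stop, and its measured centre is home. The red wing lies along the jig's x, over the disc centre at crop (214,180).

Run:
```python
from h import *
def rayd(P,uv):
    a=ray(P,uv,.2)[0];b=ray(P,uv,.0)[0];return a,(b-a)/np.linalg.norm(b-a)
Pa=np.load("w1.npy",allow_pickle=True).item();Pb=np.load("w3.npy",allow_pickle=True).item();Ps=ctrl.camera_params("side")
ia=cv2.imread("pics/w1.png");ib=cv2.imread("pics/w3.png")
def far(im,lo,hi):
    m=masks(im)["red"];h=cv2.cvtColor(im,cv2.COLOR_BGR2HSV)
    g=im[:,:,2].astype(float)  # red channel profile over columns around wing
    c=max(blobs(m),key=cv2.contourArea);x,y,w,hh=cv2.boundingRect(c)
    p=g[:,x+w//2-3:x+w//2+4].mean(1);p=p[y-8:y+12]; t=(p[:6].mean()+p[-4:].mean())/2
    print(p.round(0).astype(int).tolist(),y); return x+(w-1)/2,y
f=[far(ia,0,0),far(ib,0,0)];print(f)
for dy in(-1,-.5,0):
    (p,d),(q,e)=rayd(Pa,[f[0][0],f[0][1]+dy]),rayd(Pb,[f[1][0],f[1][1]-.5])
    A=np.stack([d,-e],1);t=np.linalg.lstsq(A,q-p,rcond=None)[0];print(dy,p+t[0]*d,q+t[1]*e)
m=masks(ib)["red"];c=max(blobs(m),key=cv2.contourArea)
for z in(.095,.1,.105):print(z,cv2.minAreaRect(ray(Pb,c[:,0],z)[:,:2].astype(np.float32)*1000))
```

```text
[96, 96, 96, 96, 95, 96, 96, 107, 186, 234, 242, 244, 245, 245, 245, 245, 244, 243, 242, 242] 11
[242, 243, 242, 243, 243, 243, 242, 230, 214, 236, 243, 245, 245, 245, 245, 245, 245, 245, 244, 244] 86
[(247.5, 11), (255.5, 86)]
-1 [ 0.6977998  -0.00070047  0.10862908] [ 6.97731420e-01 -4.63461389e-04  1.08623371e-01]
-0.5 [ 6.97999767e-01 -6.33735340e-04  1.06726398e-01] [ 6.97945855e-01 -4.47425717e-04  1.06721889e-01]
0 [ 6.98202297e-01 -5.66134143e-04  1.04798498e-01] [ 6.98163131e-01 -4.31177635e-04  1.04795219e-01]
0.095 ((675.3036499023438, -4.3508453369140625), (47.95845031738281, 14.519256591796875), 7.260408401489258)
0.1 ((675.1629028320312, -4.322335243225098), (47.1114501953125, 14.262821197509766), 7.260409355163574)
0.105 ((675.0223388671875, -4.293807029724121), (46.2645149230957, 14.00639533996582), 7.260409355163574)
```

```bash
python3 -c "
from h import *
go([.6747,-.0045,.16],8.5)"
python3 -m inch '[[[4,-0.1,4],[0,0,0.5],1],[[7.2,-0.1,8],[0,0,0.7],1],[[7.4,-0.1,8.5],[0,0,0.7],1],[[7.4,-0.1,8.5],[0,0,0.7],1]]'
python3 -c "
from h import *
go([.6747,-.0045,.084],8.5)"
```

```text
shift [7.68 0.19 8.34] turn [-0.    0.15  0.81] pos [ 0.5988 -0.015   0.2436] F [-1.1  0.3  0. ] j7 -1.58 t 6.55
time: 6.95
tool_pos: [0.6708, -0.0018, 0.1562]
tcp_rot: [0.997, 0.075, -0.004, -0.0]
ft_force: [-0.5, -0.4, -0.1]
width: 0.998
grasp_force: 0.0
shift [0.4  0.33 7.21] turn [-0.05  0.41  0.14] pos [ 0.6708 -0.0018  0.1562] F [-0.5 -0.4 -0.1] j7 -1.63 t 6.95
```

```bash
python3 -m inch '[[[0.3,0.3,3],[0,0.3,0.2],1],[[0.3,0.3,5],[0,0.3,0.2],1],[[0.3,0.3,6],[0,0.3,0.2],1],[[0.3,0.3,6],[0,0.3,0.2],1],[[0.3,0.3,6],[0,0.3,0.2],1]]'
python3 -c "
from h import *
go([.6747,-.0045,.084],8.5)"
```

```text
time: 7.45
tool_pos: [0.677, -0.0043, 0.1018]
tcp_rot: [0.997, 0.073, 0.003, -0.0]
ft_force: [1.1, 0.0, 0.9]
width: 1.001
grasp_force: 0.0
shift [-0.24 -0.02  1.78] turn [ 0.01 -0.39 -0.09] pos [ 0.677  -0.0043  0.1018] F [1.1 0.  0.9] j7 -1.64 t 7.45
```

```bash
python3 -m inch '[[[-0.2,0,1],[0,-0.3,0],1],[[-0.2,0,1.7],[0,-0.3,0],0.8],[[-0.2,0,1.7],[0,-0.3,0],0.5],[[-0.2,0,1.7],[0,-0.3,0],0.35],[[-0.2,0,1.7],[0,-0.3,0],0.35]]'
python3 - <<'E'
from h import *
go([.6747,-.0045,.084],8.5)
im=ctrl.grab_frame("wrist");cv2.imwrite("pics/w4.png",im[100:320,100:412])
E
```

```text
time: 7.95
tool_pos: [0.6751, -0.0045, 0.0834]
tcp_rot: [0.997, 0.073, 0.0, -0.0]
ft_force: [-0.1, 0.9, 0.0]
width: 0.357
grasp_force: 0.0
shift [-0.04 -0.   -0.06] turn [-0.   -0.02 -0.08] pos [ 0.6751 -0.0045  0.0834] F [-0.1  0.9  0. ] j7 -1.65 t 7.95
```

View pics/w4.png

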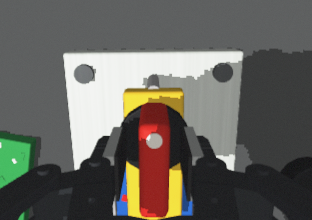

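The wing (crop (153,160)) stands centred between the open fingers. Closing on it.

```bash
python3 -m inch '[[[0,0,0],[0,0,0],0.2],[[0,0,0],[0,0,0],0],[[0,0,0],[0,0,0],0],[[0,0,0],[0,0,0],0]]'
python3 -c "
from h import *
print(ctrl.get_obs()['wrist_torque']);go([.6747,-.0045,.084],8.5)"
```

```text
time: 8.4
tool_pos: [0.6751, -0.0049, 0.0836]
tcp_rot: [0.997, 0.073, 0.0, 0.0]
ft_force: [-0.0, -1.5, 2.5]
width: 0.155
grasp_force: 59.3
[-0.22088143  0.10243062 -0.04536388]
shift [-0.03 -0.05 -0.04] turn [ 0.02 -0.03 -0.11] pos [ 0.6751 -0.0049  0.0836] F [-0.  -1.5  2.5] j7 -1.65 t 8.40
```

```bash
python3 -m inch '[[[0,0,-0.015],[0,0,-5],0],[[0,0,-0.03],[0,0,-10],0],[[0,0,-0.045],[0,0,-15],0],[[0,0,-0.045],[0,0,-15],0]]'
python3 -c "
from h import *
print(ctrl.get_obs()['wrist_torque']);go([.6747,-.0045,.084],23.5)"
```

```text
time: 8.8
tool_pos: [0.675, -0.0049, 0.084]
tcp_rot: [0.979, 0.203, 0.0, 0.0]
ft_force: [-0.9, -0.8, 3.4]
width: 0.156
grasp_force: 59.4
[-0.18243225  0.04057122  0.01692634]
shift [-0.02 -0.05  0.  ] turn [ 0.01 -0.02 -0.06] pos [ 0.675  -0.0049  0.084 ] F [-0.9 -0.8  3.4] j7 -1.43 t 8.80
```

```bash
for i in 1 2 3; do python3 -m inch '[[[0,0,-0.014],[0,0,-5],0],[[0,0,-0.028],[0,0,-10],0],[[0,0,-0.028],[0,0,-10],0]]' | grep -E "pos|force"; python3 -c "
from h import *
print(ctrl.get_obs()['wrist_torque'])";done
```

```text
tool_pos: [0.675, -0.0049, 0.0842]
ft_force: [-0.5, -1.2, 3.1]
grasp_force: 59.5
[-0.33858657  0.08045936  0.03887138]
tool_pos: [0.6751, -0.0048, 0.0845]
ft_force: [-1.4, -2.6, 4.4]
grasp_force: 59.6
[-0.43455284  0.07281662  0.04560291]
tool_pos: [0.675, -0.0049, 0.0848]
ft_force: [0.5, -2.7, 3.8]
grasp_force: 59.6
[-0.48194296 -0.00410217  0.07151699]
```

```bash
for i in 1 2; do python3 -m inch '[[[0,0,-0.01],[0,0,-4],0],[[0,0,-0.02],[0,0,-7],0],[[0,0,-0.02],[0,0,-7],0]]' | grep -E "pos|force"; python3 -c "
from h import *
print(ctrl.get_obs()['wrist_torque'])";done
```

```text
tool_pos: [0.675, -0.0049, 0.0847]
ft_force: [0.7, -2.0, 1.7]
grasp_force: 59.3
[-0.51235887 -0.21226524  0.0630922 ]
tool_pos: [0.675, -0.0049, 0.0842]
ft_force: [4.2, -2.3, -4.0]
grasp_force: 58.4
[-0.49788199 -0.78801809 -0.01006989]
```

Fz flipped to about -4 N, so the hand is now carrying the clamp's weight: the thread's end is passed. Lowering.

```bash
python3 -m inch '[[[0,0,0.1],[0,0,0],0],[[0,0,0.2],[0,0,0],0],[[0,0,0.2],[0,0,0],0]]' | grep -E "pos|force";python3 -m inch '[[[0,0,0.15],[0,0,0],0],[[0,0,0.3],[0,0,0],0],[[0,0,0.3],[0,0,0],0]]' | grep -E "pos|force"
```

```text
tool_pos: [0.675, -0.0048, 0.0829]
ft_force: [3.7, -3.3, -2.0]
grasp_force: 58.8
tool_pos: [0.6749, -0.0047, 0.0804]
ft_force: [0.7, -3.3, 3.8]
grasp_force: 59.5
```

```bash
for i in 1 2; do python3 -m inch '[[[0,0,0.05],[0,0,0],0],[[0,0,0.1],[0,0,0],0],[[0,0,0.1],[0,0,0],0]]' | grep -E "pos|force"; done
```

```text
tool_pos: [0.6749, -0.0047, 0.0797]
ft_force: [-0.3, -3.4, 6.1]
grasp_force: 60.1
tool_pos: [0.675, -0.0049, 0.0773]
ft_force: [4.3, -2.8, -2.4]
grasp_force: 58.5
```

```bash
for i in 1 2 ; do python3 -m inch '[[[0,0,0.05],[0,0,0],0],[[0,0,0.1],[0,0,0],0],[[0,0,0.1],[0,0,0],0]]' | grep -E "pos|force"; done
```

```text
tool_pos: [0.675, -0.0049, 0.0761]
ft_force: [4.9, -3.4, -4.3]
grasp_force: 58.6
tool_pos: [0.675, -0.0048, 0.0755]
ft_force: [3.2, -4.5, -2.5]
grasp_force: 59.1
```

```bash
for i in 1 2 ; do python3 -m inch '[[[0,0,0.05],[0,0,0],0],[[0,0,0.05],[0,0,0],0]]' | grep -E "pos|force"; done; python3 -c "
from h import *
print(ctrl.get_obs()['wrist_torque'],ctrl.get_obs()['time'],ctrl.get_obs()['joints'][6])"
```

```text
tool_pos: [0.675, -0.0048, 0.0754]
ft_force: [2.6, -4.7, 0.2]
grasp_force: 59.5
tool_pos: [0.675, -0.0049, 0.0753]
ft_force: [2.0, -3.9, 3.4]
grasp_force: 60.1
[-0.89309494 -0.31630619 -0.02785585] 12.5 -0.776306223660819
```

Clicked: it dropped about 9.5 mm and bottomed at z = 0.0753. Turning forwards and sinking with the pitch.

```bash
cat > s.sh <<'E'
python3 -c "
from rig import ctrl
o=ctrl.get_obs();print(o['tool_pos'].round(4),o['ft_force'].round(1),o['wrist_torque'].round(3),o['joints'][6].round(3),round(o['time'],2),o['grasp_force'])"
E
for i in 1 2; do python3 -m inch '[[[0,0,0.02],[0,0,8],0],[[0,0,0.04],[0,0,15],0],[[0,0,0.04],[0,0,15],0]]' >/dev/null; sh s.sh; done
```

```text
[ 0.6751 -0.0048  0.076 ] [ 0.8 -5.2  8.4] [-0.835  0.291 -0.045] -1.003 12.8 67.04278014600277
[ 0.6749 -0.0048  0.0759] [-2.  -5.4 13.2] [-0.798  0.728  0.033] -1.226 13.1 68.31330450251698
```

Run:
```python
from h import *
s=ctrl.grab_frame("side");w=ctrl.grab_frame("wrist");o=ctrl.get_obs();print(o["ft_force"],o["tool_pos"])
cv2.imwrite("pics/s5.png",s);cv2.imwrite("pics/w5.png",w)
s0=cv2.imread("pics/s3.png")
v=np.hstack([cv2.resize(a[160:220,185:270],None,fx=4,fy=7,interpolation=cv2.INTER_CUBIC) for a in(s0,s)])
w=cv2.resize(w[90:330,110:400],(680,560));cv2.imwrite("pics/v5.png",np.hstack([cv2.resize(v,(0,0),fx=.6,fy=1)[:420],cv2.resize(w,(380,420))]))
```

```text
[-1.70539643 -5.98638639 14.0203647 ] [ 0.67491822 -0.00483126  0.07590854]
```

View pics/v5.png

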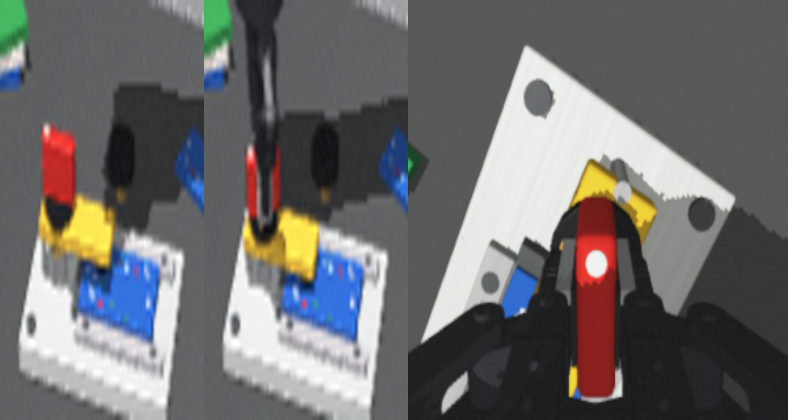

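The wrist view shows the wing still aligned in the fingers. The side view shows the strap lower than before. Next I'll measure the drop numerically.

```bash
python3 - <<'E'
from h import *
a=cv2.imread("pics/s3.png");b=cv2.imread("pics/s5.png")
# strap's lower-front edge: yellow mask bottom per column, sub-pixel by saturation sum; and global flow on the nose region
h=lambda i:cv2.cvtColor(i,cv2.COLOR_BGR2HSV)
for x in range(212,230,3):
    r=[]
    for i in(a,b):
        m=masks(i)["yellow"][185:205,x];k=np.where(m)[0];r+= [185+k.min(),185+k.max()]
    print(x,r)
t=a[184:204,212:233].astype(np.float32).mean(2)
sh=[]
ya=masks(a)["yellow"][180:215,208:236].astype(np.float32);yb=masks(b)["yellow"][180:215,208:236].astype(np.float32)
print(cv2.phaseCorrelate(ya,yb,cv2.createHanningWindow(ya.shape[::-1],cv2.CV_32F)))
P=ctrl.camera_params("side");print(proj(P,[[.64,-.01,.06],[.64,-.01,.05],[.64,-.01,.07]]))
E
sh s.sh
```

```text
212 [np.int64(192), np.int64(195), np.int64(194), np.int64(197)]
215 [np.int64(190), np.int64(195), np.int64(192), np.int64(197)]
218 [np.int64(188), np.int64(196), np.int64(190), np.int64(198)]
221 [np.int64(188), np.int64(196), np.int64(190), np.int64(198)]
224 [np.int64(189), np.int64(197), np.int64(190), np.int64(198)]
227 [np.int64(189), np.int64(197), np.int64(191), np.int64(199)]
((0.3968507710326854, 1.8091093331840682), 1.0236583753868385)
[[218.82502629 191.2336928 ]
 [218.89721022 193.54162818]
 [218.75231031 188.9087466 ]]
[ 0.6749 -0.0048  0.0759] [-1.7 -6.  14. ] [-0.858  0.744  0.032] -1.223 13.2 68.32582619972527
```

```bash
for i in 1 2 3; do python3 -m inch '[[[0,0,-0.04],[0,0,0],0],[[0,0,-0.04],[0,0,0],0]]' >/dev/null; sh s.sh; done
```

```text
[ 0.675  -0.0048  0.076 ] [-1.8 -5.7 12.3] [-0.871  0.509  0.053] -1.223 13.4 67.47001762501895
[ 0.6749 -0.0049  0.076 ] [ 0.  -5.5  8.8] [-0.784  0.287  0.101] -1.223 13.6 66.83738010004163
[ 0.6749 -0.0048  0.0761] [ 0.7 -5.2  6.2] [-0.808  0.007  0.047] -1.223 13.8 66.20383081957698
```

```bash
python3 -m inch '[[[0,0,-0.08],[0,0,0],0],[[0,0,-0.08],[0,0,0],0]]' >/dev/null; sh s.sh; python3 -m inch '[[[0,0,0],[0,0,0],0.35],[[0,0,0],[0,0,0],0.35],[[0,0,0],[0,0,0],0.35],[[0,0,0],[0,0,0],0.35]]' >/dev/null; sh s.sh
python3 - <<'E'
from h import *
s=ctrl.grab_frame("side");w=ctrl.grab_frame("wrist");cv2.imwrite("pics/s6.png",s);cv2.imwrite("pics/w6.png",w)
g=lambda n:masks(cv2.imread("pics/"+n))["yellow"][180:215,208:236].astype(np.float32)
f=lambda n:cv2.GaussianBlur(cv2.cvtColor(cv2.imread("pics/"+n),cv2.COLOR_BGR2LAB)[180:215,208:236,2].astype(np.float32),(0,0),1)
W=cv2.createHanningWindow((28,35),cv2.CV_32F)
for p,q in(("s3.png","s5.png"),("s3.png","s6.png"),("s5.png","s6.png")):print(p,q,cv2.phaseCorrelate(f(p),f(q),W))
for n in("w5.png","w6.png"):
    c=max(blobs(masks(cv2.imread("pics/"+n))["red"]),key=cv2.contourArea);print(n,cv2.minAreaRect(c))
E
```

```text
[ 0.6749 -0.0049  0.0762] [ 2.9 -5.2  1.9] [-0.772 -0.405  0.098] -1.223 14.0 65.64318294636905
[ 0.674  -0.0034  0.0755] [ 0.1 -0.8  0.2] [0.004 0.022 0.057] -1.223 14.4 0.0
s3.png s5.png ((0.18753953378108257, 1.5361012540966605), 0.8580879021573949)
s3.png s6.png ((0.20370704716405186, 1.5348758704487366), 0.8421887839282001)
s5.png s6.png ((0.30178633739251737, 0.28666564941990913), 1.011085092138361)
w5.png ((253.5, 259.5), (113.0, 31.0), 90.0)
w6.png ((256.5, 258.0), (112.0, 31.0), 90.0)
```

```bash
python3 -c "
from h import *
go([.6749,-.0049,.0755],38.5)"
```

```text
shift [-0.02  0.11  0.03] turn [-0.06  0.02 -1.05] pos [ 0.6744 -0.0039  0.0758] F [-0.1  0.4  1.2] j7 -1.22 t 14.50
```

```bash
python3 -m inch '[[[0,0.11,0],[0,0,0],0.35],[[0,0.11,0],[0,0,0],0.35]]' >/dev/null; sh s.sh; python3 -m inch '[[[0,0,0],[0,0,0],0],[[0,0,0],[0,0,0],0],[[0,0,0],[0,0,0],0],[[0,0,0],[0,0,0],0]]' >/dev/null; sh s.sh; for i in 1 2; do python3 -m inch '[[[0,0,0.01],[0,0,4],0],[[0,0,0.015],[0,0,6],0],[[0,0,0.015],[0,0,6],0]]' >/dev/null; sh s.sh;done
```

```text
[ 0.6755 -0.0053  0.0762] [-0.6  0.5  1.7] [0.113 0.146 0.046] -1.221 14.7 0.4691035582800396
[ 0.6758 -0.0046  0.0769] [-1.3  2.2  5.5] [ 0.492  0.423 -0.088] -1.221 15.1 61.50706171989441
[ 0.6757 -0.0046  0.0768] [-2.1  1.1  5.6] [0.432 0.525 0.046] -1.311 15.4 61.17018721997738
[ 0.6758 -0.0047  0.0767] [-2.4  1.2  5.8] [0.433 0.57  0.01 ] -1.399 15.7 61.51387698948383
```

```bash
python3 -m inch '[[[0,0,0],[0,0,0],0.3],[[0,0,-0.1],[0,0,0],0.3],[[0,0,-0.4],[0,0,0],0.3],[[0,0,-0.4],[0,0,0],0.3],[[0,0,-0.4],[0,0,0],0.3]]' >/dev/null; sh s.sh; python3 -m inch '[[[0,0,0],[0,0,0],0],[[0,0,0],[0,0,0],0],[[0,0,0],[0,0,0],0],[[0,0,0],[0,0,0],0]]' >/dev/null; sh s.sh; for i in 1 2; do python3 -m inch '[[[0,0,0.01],[0,0,4],0],[[0,0,0.022],[0,0,8],0],[[0,0,0.022],[0,0,8],0]]' >/dev/null; sh s.sh;done
```

```text
[ 0.6753 -0.0053  0.0797] [ 0.6  0.2 -0.2] [-0.026 -0.042  0.036] -1.397 16.2 0.0
[ 0.6752 -0.005   0.0798] [-2.9  1.4  1.7] [ 0.244  0.403 -0.009] -1.397 16.6 59.73507285118103
[ 0.6752 -0.0051  0.0796] [-2.1  1.1  2.4] [ 0.23   0.45  -0.011] -1.516 16.9 59.792999625205994
[ 0.6752 -0.005   0.0794] [-2.6  1.   3.9] [ 0.289  0.662 -0.014] -1.633 17.2 59.91792976856232
```

```bash
for i in 1 2 3; do python3 -m inch '[[[0,0,0.01],[0,0,5],0],[[0,0,0.025],[0,0,10],0],[[0,0,0.025],[0,0,10],0]]' >/dev/null; sh s.sh;done
```

```text
[ 0.6752 -0.005   0.0793] [-2.6  1.4  3.1] [ 0.306  0.791 -0.049] -1.779 17.5 60.05176663398743
[ 0.6753 -0.005   0.0792] [-4.6  2.8  5.9] [ 0.335  0.838 -0.025] -1.925 17.8 60.22873878479004
[ 0.6753 -0.005   0.079 ] [-3.1  1.9  5.8] [ 0.34   0.965 -0.013] -2.072 18.1 60.39259672164917
```

```bash
for i in 1 2 3; do python3 -m inch '[[[0,0,0],[0,0,5],0],[[0,0,0],[0,0,10],0],[[0,0,0],[0,0,10],0]]' >/dev/null; sh s.sh;done
```

```text
[ 0.6753 -0.005   0.079 ] [-4.1  2.3  6.3] [ 0.39   0.991 -0.014] -2.218 18.4 60.40568947792053
[ 0.6753 -0.005   0.079 ] [-4.   2.2  6.3] [ 0.379  1.031 -0.008] -2.363 18.7 60.419281125068665
[ 0.6753 -0.0049  0.079 ] [-5.1  2.9  5.8] [ 0.428  0.886 -0.039] -2.508 19.0 60.3773832321167
```

Fz stays constant over 30° without sinking, so the pad rests on the tile and the play is being taken up. I'll release and regrip half a turn back.

```bash
python3 -m inch '[[[0,0,0],[0,0,0],1],[[0,0,-0.1],[0,0,0],1],[[0,0,-0.1],[0,0,0],1],[[0,0,-0.1],[0,0,0],1],[[0,0,-0.1],[0,0,0],1]]'
for i in 1 2 3 4; do python3 -m inch '[[[0,0,0],[0,0,-8],1],[[0,0,0],[0,0,-16],1],[[0,0,0],[0,0,-24],1],[[0,0,0],[0,0,-32],1],[[0,0,0],[0,0,-40],1]]'>/dev/null; done
python3 -m inch '[[[0,0,0],[0,0,-8],1],[[0,0,0],[0,0,-16],1],[[0,0,0],[0,0,-20],1],[[0,0,0],[0,0,-20],1],[[0,0,0],[0,0,-20],1]]'>/dev/null
python3 - <<'E'
from h import *
go([.6752,-.005,.080],0)
w=ctrl.grab_frame("wrist");c=max(blobs(masks(w)["red"]),key=cv2.contourArea);print(cv2.minAreaRect(c));print(ctrl.get_obs()["tool_pos"])
E
```

```text
time: 19.5
tool_pos: [0.6756, -0.0057, 0.0796]
tcp_rot: [0.904, -0.427, 0.0, 0.0]
ft_force: [0.8, 0.1, -0.1]
width: 0.981
grasp_force: 0.0
shift [ 0.07  0.02 -0.05] turn [ -0.     0.   129.28] pos [ 0.6755 -0.0057  0.0795] F [-0.   0.3  0.2] j7 0.16 t 22.00
((253.0, 252.5), (107.0, 30.0), 90.0)
[ 0.67552778 -0.00558052  0.07959846]
```

```bash
python3 -m inch '[[[0.04,0.02,0],[0,0,0],0.3],[[0.04,0.02,0],[0,0,0],0.1],[[0.04,0.02,0],[0,0,0],0],[[0.04,0.02,0],[0,0,0],0],[[0.04,0.02,0],[0,0,0],0]]' >/dev/null; sh s.sh;python3 -m inch '[[[0,0,0],[0,0,0],0],[[0,0,0],[0,0,0],0],[[0,0,0],[0,0,0],0]]' >/dev/null; sh s.sh;  for i in 1 2; do python3 -m inch '[[[0,0,0],[0,0,5],0],[[0,0,0],[0,0,10],0],[[0,0,0],[0,0,10],0]]' >/dev/null; sh s.sh;done
```

```text
[ 0.6754 -0.005   0.0797] [-2.4 -0.4  4.3] [-0.063  0.426 -0.021] 0.165 22.55 62.415504455566406
[ 0.6754 -0.005   0.0798] [-1.  -0.4  2.2] [-0.034  0.286 -0.046] 0.165 22.85 60.65685510635376
[ 0.6753 -0.005   0.0796] [-1.   0.6  0.7] [ 0.004  0.122 -0.083] 0.011 23.15 60.575605630874634
[ 0.6752 -0.0051  0.0794] [ 0.2 -0.5 -0.6] [ 0.014  0.041 -0.079] -0.139 23.45 60.34718871116638
```

```bash
for i in 1 2; do python3 -m inch '[[[0,0,0.014],[0,0,5],0],[[0,0,0.028],[0,0,10],0],[[0,0,0.028],[0,0,10],0]]' >/dev/null; sh s.sh;done
```

```text
[ 0.6752 -0.005   0.0792] [-0.2  0.3  0.3] [-0.004  0.067 -0.063] -0.29 23.75 60.3515625
[ 0.6752 -0.0051  0.0789] [-1.1 -1.  -1.3] [-0.018  0.075 -0.143] -0.441 24.05 60.41346073150635
```

```bash
for i in 1 2 3 4 5 6; do python3 -m inch '[[[0,0,0],[0,0,0],0]]' >/dev/null; sh s.sh;done
```

```text
[ 0.6752 -0.0051  0.0789] [-1.  -0.9 -0.2] [-0.047  0.116 -0.061] -0.44 24.15 60.439555048942566
[ 0.6752 -0.0051  0.0789] [-1.4 -0.9 -0.4] [-0.123  0.19  -0.054] -0.441 24.25 60.43076276779175
[ 0.6752 -0.0051  0.0789] [-1.  -0.5 -0.6] [-0.065  0.215 -0.013] -0.442 24.35 60.39778411388397
[ 0.6752 -0.0051  0.0789] [-1.6 -0.6 -0.7] [-0.089  0.244 -0.047] -0.443 24.45 60.370511412620544
[ 0.6752 -0.005   0.0789] [-1.2 -0.6 -1. ] [-0.066  0.19  -0.094] -0.443 24.55 60.34516990184784
[ 0.6752 -0.0051  0.079 ] [-0.9 -0.3 -0.1] [-0.118  0.239 -0.054] -0.443 24.65 60.322043895721436
```

```bash
python3 -m inch '[[[0,0,0.014],[0,0,5],0],[[0,0,0.028],[0,0,10],0],[[0,0,0.028],[0,0,10],0]]' >/dev/null; sh s.sh; for i in 1 2 3; do python3 -m inch '[[[0,0,0],[0,0,0],0]]' >/dev/null; sh s.sh;done;  python3 -m inch '[[[0,0,0],[0,0,0],0.4],[[0,0,0],[0,0,0],0.6],[[0,0,0],[0,0,0],0.6],[[0,0,0],[0,0,0],0.6]]'>/dev/null; for i in 1 2 3; do python3 -m inch '[[[0,0,0],[0,0,0],0.6]]' >/dev/null; sh s.sh;done
```

```text
[ 0.6752 -0.005   0.0787] [-0.2 -0.6 -0.7] [-0.155  0.198 -0.104] -0.595 24.95 60.28084695339203
[ 0.6752 -0.005   0.0787] [-1.8  0.2 -1.7] [-0.095  0.353 -0.047] -0.593 25.05 60.28741657733917
[ 0.6752 -0.005   0.0787] [-1.4 -1.4 -1.3] [-0.149  0.292 -0.052] -0.593 25.15 60.284544825553894
[ 0.6752 -0.005   0.0787] [-2.  -0.6 -0.7] [-0.091  0.287 -0.022] -0.594 25.25 60.28099715709686
[ 0.6756 -0.0049  0.0789] [-0.3  0.2  0.1] [ 0.039 -0.002  0.069] -0.595 25.75 0.0
[ 0.6755 -0.005   0.0789] [ 0.8 -0.1 -0.7] [-0.019 -0.061  0.041] -0.595 25.85 0.0
[ 0.6754 -0.005   0.0788] [ 0.6 -0.3  0.6] [ 0.042 -0.063 -0.011] -0.595 25.95 0.0
```

Free turning reads about +0.03 Nm and tightening about -0.06, so there is clamping torque. To check the load, I'll press lightly: the knob should not yield until the hand force exceeds the thread's pull.

```bash
python3 -m inch '[[[0,0,-0.05],[0,0,0],0.2],[[0,0,-0.05],[0,0,0],0],[[0,0,-0.05],[0,0,0],0],[[0,0,-0.05],[0,0,0],0],[[0,0,-0.05],[0,0,0],0]]' >/dev/null; F='import numpy as np
'; sh s.sh; for i in 1 2 3 4 5 ; do python3 -m inch '[[[0,0,0.04],[0,0,0],0],[[0,0,0.04],[0,0,0],0],[[0,0,0.04],[0,0,0],0]]' >/dev/null; python3 -c "
from rig import ctrl
o=ctrl.get_obs();print((o['tool_pos']*1e3).round(2),o['ft_force'].round(1))"; done
```

```text
[ 0.6754 -0.0049  0.0795] [-1.5  0.1  3.4] [0.037 0.301 0.046] -0.594 26.45 60.43815851211548
[675.39  -4.88  79.43] [-2.9 -0.6  5.9]
[675.41  -4.86  79.39] [-3.1 -0.6  7.4]
[675.42  -4.88  79.33] [-3.8 -0.9  8.9]
[675.45  -4.85  79.29] [-4.8 -0.5 12.5]
[675.46  -4.86  79.2 ] [-7.5 -1.  15. ]
```

The knob stays stiff (about 40 N/mm, not the pad's 12) up to 15 N, so the pad force is at least about 16 N. Back off, release, lift and check.

```bash
python3 -m inch '[[[0,0,-0.2],[0,0,0],0],[[0,0,-0.2],[0,0,0],0],[[0,0,-0.2],[0,0,0],0.5],[[0,0,-0.2],[0,0,0],1],[[0,0,-0.2],[0,0,0],1]]' ; python3 -m inch '[[[0,0,0],[0,0,0],1],[[0,0,-1],[0,0,0],1],[[0,0,-5],[0,0,0],1],[[0,0,-9],[0,0,0],1],[[0,0,-12],[0,0,0],1]]';python3 -m inch '[[[-6,0,0],[0,0,0],1],[[-6,0,0],[0,0,0],1],[[-6,0,0],[0,0,0],1],[[-6,0,0],[0,0,0],1]]'
python3 - <<'E'
from h import *
im=ctrl.grab_frame("top");cv2.imwrite("pics/e.png",cv2.resize(im[60:270,70:445],None,fx=2,fy=2));s=ctrl.grab_frame("side");cv2.imwrite("pics/s9.png",s)
P=ctrl.camera_params("top");m=masks(im)["blue"];m[:,:222]=0;m[:,284:]=0;m[:125]=0;m[220:]=0
Y=np.vstack([ray(P,c[:,0],.032)[:,:2] for c in blobs(m)])-[.61,-.015];print("rear",(Y@[np.cos(.158),np.sin(.158)]).min())
f=lambda n:cv2.GaussianBlur(cv2.cvtColor(cv2.imread("pics/"+n),cv2.COLOR_BGR2LAB)[180:215,208:236,2].astype(np.float32),(0,0),1)
print(cv2.phaseCorrelate(f("s3.png"),f("s9.png"),cv2.createHanningWindow((28,35),cv2.CV_32F)))
E
```

```text
time: 28.45
tool_pos: [0.6754, -0.0051, 0.079]
tcp_rot: [0.769, 0.639, -0.0, -0.0]
ft_force: [0.0, 0.1, -0.3]
width: 0.656
grasp_force: 0.0
time: 28.95
tool_pos: [0.6762, -0.0046, 0.2028]
tcp_rot: [0.769, 0.639, 0.001, 0.001]
ft_force: [0.6, 0.3, 0.4]
width: 1.002
grasp_force: 0.0
time: 29.35
tool_pos: [0.6643, -0.0635, 0.1996]
tcp_rot: [0.769, 0.639, 0.0, -0.0]
ft_force: [0.4, 0.8, 0.5]
width: 1.001
grasp_force: 0.0
rear -0.0800228826106206
((-0.1399142852578077, 1.380812628076722), 0.6785477011292069)
```

View pics/e.png

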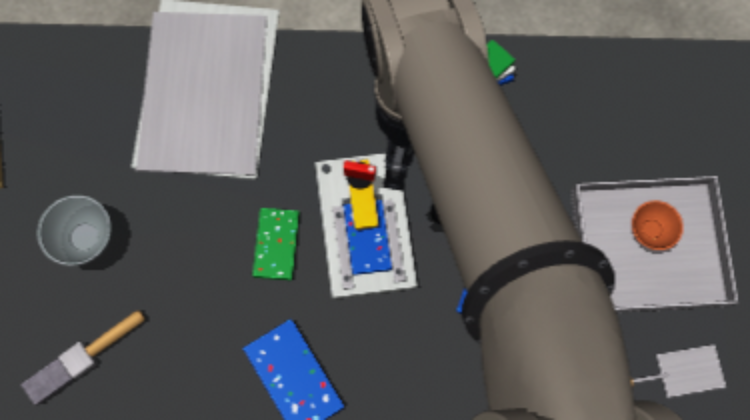

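The picture shows the tile home under the strap at (368,250) and the wing turned crosswise at (360,170). The gripper is clear and the visible bystanders are undisturbed; the black knob is mostly hidden by the arm.

```bash
python3 -c "
from rig import ctrl
print(ctrl.hand_in())"
```

```text
the job is handed in; nothing more can be done
None
```

I've handed the job in: the tile is home against the end stop and the thread clicked in and started cleanly. The knob is finger-tight at an estimated 16–23 N (the pad force can't be read directly) and let go; no verdict came back.

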